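# Find the hidden catch of the media pot by touch

### The job

Unlock the blast-media pot: set the closed fingertips on the green taped spot of its steel rim, run them along the top of the rim to find the notch, then press the catch inside the notch fully down and come away. Do not lift or shift the lid, and leave everything else on the bench alone.

Things in the scene. Friction and masses are not known exactly. Their poses are not given: they have to be found in the camera images.
- pot: the blast-media pot: an upright blue round drum, 190 mm across, fixed to the bench. Origin on its axis at the bench, z up. Its x axis points from the green taped spot across the middle. A raised steel rim runs round its top edge: a flat-topped round ring, inner radius 77 mm, outer radius 95 mm, top 170 mm above the bench.
- collar: the rigid steel rim with its catch. Origin on the pot's axis at the height of the rim's top; axes as the pot's, so they do not show where the notch is. The notch is a gap through the rim from inside to outside, 48 degrees of it (72 mm long at radius 86 mm), with upright ends. Its middle lies anywhere from 85 to 275 degrees round from the middle of the green spot, new each time.
- patch: the green taped spot on the rim, 52 mm long round the rim (17 degrees either side of its middle) and as wide as the rim, flush with its top to within 0.4 mm. Origin on the pot's axis at the height of the rim's top.
- start (a point): the middle of the top of the green taped spot, 86 mm from the pot's axis
- catch (a joint): how far the catch is pressed down, in m: 0 at the start (top 6 mm below the rim's top), 0.009 fully home (top 15 mm below). The catch is a steel bar 46 mm long, 17 mm wide, in the middle of the notch, with nothing else there; inside the rim it is free down to the lid. It moves straight down, needs 6 to 8 N while moving slowly, and stays where it is left.
- lid: the pot's loose grey lid, a disc 142 mm across and 8 mm thick with a black knob (28 mm across) in the middle; it lies inside the rim, its top 24 mm below the rim's top, the knob's top 2 mm above the rim's top. Origin at the centre of its underside (138 mm above the bench). It must stay where it is.
- wheel: a child's bicycle wheel lying flat, 300 mm across the tyre, 50 mm high at the hub, green tape round its metal rim; origin at the centre of its underside. Must be left alone.
- tape: a roll of green masking tape lying flat, 100 mm across, 24 mm high; origin at the centre of its underside. Must be left alone.
- hammer: a hammer lying on the bench, origin at its underside, handle along its own -x. Must be left alone.
- block: a wooden offcut, 90 x 300 x 40 mm high; origin at the centre of its underside. Must be left alone.
- brush: a hand brush lying on the bench, origin at its underside, handle along its own -x. Must be left alone.
- can: an upright orange spray can, 66 mm across, 170 mm high; origin at the centre of its underside. Must be left alone.

How it is judged:
By the outcome, as a careful person would: the job done as asked, in the order asked, and still so for the second after the job is handed in, with the robot touching nothing.
It also fails if it takes over 61 s, if anything falls off the work surface, if the arm or the gripper's body presses on something with over 40 N, if the wrist force passes 120 N, or if a joint passes its speed limit or range.

### The arm

A 6-joint arm with a two-finger parallel gripper is mounted at the origin on the work surface. World frame = base frame: x ahead of the robot, y to its left, z up, the work surface at z = 0. Lengths are in mm, angles in rad, forces in N, time in s.
With the tool pointing down it reaches from about 350 to 775 mm from the base axis. Payload 7.3 kg.
Tool frame: the origin (TCP) lies between the finger pads; the fingertips stand 14 mm ahead of it and the grasp point (between the pads) lies 5 mm behind it; z points along the fingers, y is the line along which they close (so a half turn about z gives the same grasp; the last joint's range is limited). The gripper opens to 92 mm and grips with 3 to 60 N. Pads are 19 mm wide; open, the fingers measure 130 mm over their backs; the gripper's body (75 mm by 190 mm) begins 47 mm behind the grasp point.
Start: joints at [-0.146, 0.342, 1.524, -0, 1.275, -0.146], TCP at [525.018, 0.02, 240.741] pointing down, gripper open.
Joint ranges: [-2.53, 2.53], [-0.77, 2.02], [0.04, 2.7], [-1, 4.14], [0.28, 2.66], [-3.11, 3.11]. Speed limits (rad/s): [2.57, 2.57, 3.14, 3.14, 3.14, 3.14].

### API

Orientations are given as [roll, pitch, yaw] about the fixed x, y, z axes, in that order (R = Rz(yaw) Ry(pitch) Rx(roll)).
In Python, from plant import get_obs, cams, close_job gives the robot as it stands. The module is installed in compiled form; this text tells all that it offers.
- The arm moves only by the shell command python3 -m creep 'ROWS'. ROWS is JSON, a list of rows, each an object of numbers: "hand": the opening, from 0 (shut) to 1 (fully open); "tx", "ty", "tz": the shift along the tool's x, y, z in m; "spin": the turn about the tool's z in degrees. In form: [{"hand": .., "tx": .., "ty": .., "tz": .., "spin": ..}, ...]. A call has 1 to 5 rows; each row shifts and turns the commanded pose from where the row before left it, along the tool's axes as they then stand; what a row does not reach is not made up. A row lasts 1/8 s, in which the tool goes at most 62.5 mm and 10.7 degrees, less where a joint would pass 70% of its speed; a pose out of reach is approached as far as the arm can. A call is refused whole if a number of a shift passes 0.0625 or a number of a turn 10.7, either way. A call with a gripper value outside its range is refused whole. The fingers move at their own pace and stop on an object; the grip force is fixed at half the most. Time passes only in rows, so rows that do not move let the fingers close. It gives the time, the measured TCP pose, the force, the opening and the grip force at its end, in the units of the state.
- get_obs(): the state, without advancing time (a new reading comes with each control period).
- cams.capture(name): name is "scene" or "side" or "wrist"; returns a dict with "color" (384x512x3 uint8, red, green, blue), "K" (3x3 intrinsics, pixels), "k1" (the pictures are not rectified: a ray, as slopes to the right and down, at radius r is drawn at 1 + k1 r^2 times it, then the intrinsics apply), "R" (3x3) and "t" (3): a world point X has camera coordinates R X + t. Camera axes: x right, y down, z forward; pixel columns grow to the right and rows downward; lengths in mm; the calibration is good to about 2 mm. A picture is of the moment at which its call begins. There is no depth.
- close_job(): hands the job in; it is judged then, once.
The state is a dict: "time": time; "joint_positions": joint angles; "dq": joint speeds; "tau": joint torques, N m; "tool_pos": TCP position; "tcp_rot": TCP orientation; "contact_force": force on the tool from outside, world axes, zero at the start; "moment": the same for the moment, N m; "grip_width": finger opening in mm; "finger_force": force on a finger pad.
Only numpy, scipy, OpenCV 4.12 (cv2) and the standard library are available. Lean on these libraries where they do the work, as an engineer would, in place of code of your own. Each camera call takes 0.05 s, during which the arm holds its last target. There are 200 camera calls.

## Working session

There is one attempt and no reset: what is moved stays moved. The work goes in short steps, Python scripts to look and compute and a shell command to move; the robot and the scene stay as the last step left them, time stands still between calls to the robot, and variables do not carry over. Pictures are saved under pics/ and viewed, at most 10 in all, crops included, and the job is handed in when it is done.

```bash
mkdir -p pics; python3 - <<'E'
from plant import get_obs,cams
import cv2,numpy as np
o=get_obs();print(o['time'],o['tool_pos'],o['tcp_rot'],o['contact_force'],o['grip_width'])
ims=[]
for n in ['scene','side']:
    c=cams.capture(n);np.savez(f'{n}.npz',**c);cv2.imwrite(f'pics/{n}0.png',c['color'][...,::-1]);print(n,c['K'].tolist(),c['k1'],c['R'].tolist(),c['t'])
E
```

```text
0.0 [5.24599293e+02 7.07527349e-02 2.40031515e+02] [-3.14001811e+00 -2.14179377e-04  1.57077983e+00] [-0.79946689 -0.10266723  0.24530055] 91.75221389252377
scene [[350.9307653467062, 0.0, 256.59131941451426], [0.0, 350.9307653467062, 187.63435978621965], [0.0, 0.0, 1.0]] -0.013130858799749455 [[0.27345428838006597, 0.961562931842679, 0.02488936063187285], [0.5170451472915343, -0.12512213363797053, -0.8467637021838841], [-0.811102378142752, 0.24442008874066298, -0.5313866317392442]] [-184.74107525 -205.59085378 1933.36364939]
side [[348.11062578204616, 0.0, 255.0144332843499], [0.0, 348.11062578204616, 195.12738868671156], [0.0, 0.0, 1.0]] -0.08761603679102455 [[-0.9901736091490976, -0.1398416189188566, 0.0007384868336121962], [-0.08174131185207185, 0.5744831081806097, -0.8144246535756688], [0.11346621383192651, -0.8064821634935886, -0.5802688500043307]] [ 604.8208681   118.34891304 1182.10527831]
```

View pics/scene0.png

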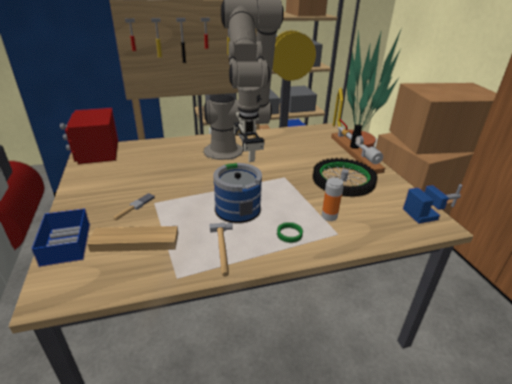

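View pics/side0.png

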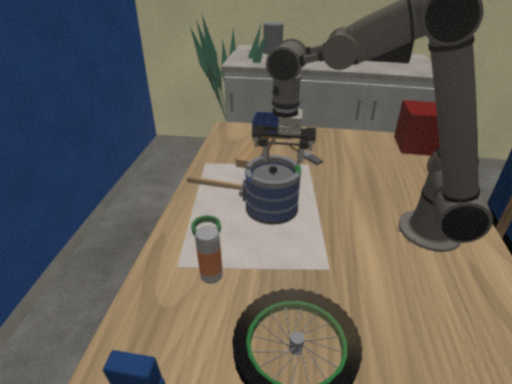

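Scene: pot at about (238,192), with the green spot near (232,167) on the robot's side. Side: pot at (272,188), green visible near (298,170). The tape roll, wheel, hammer and can are all clear of the pot.

```bash
cat > h.py <<'E'
import cv2,numpy as np
def cast(c,px,z):
    K=c['K'];k=float(c['k1']);px=np.atleast_2d(px).astype(float)
    s=cv2.undistortPoints(px[:,None],K,np.array([k,0,0,0.]))[:,0]
    d=np.c_[s,np.ones(len(s))]@c['R'];o=-c['R'].T@c['t']
    return (o+d*((z-o[2])/d[:,2])[:,None])[:,:2]
def proj(c,X):
    r=cv2.Rodrigues(c['R'])[0]
    return cv2.projectPoints(np.array(X,float),r,c['t'],c['K'],np.array([float(c['k1']),0,0,0.]))[0][:,0]
def green(im):
    h=cv2.cvtColor(im,cv2.COLOR_RGB2HSV);return cv2.inRange(h,(45,90,40),(85,255,255))
E
python3 - <<'E'
from h import *
from plant import cams
w=cams.capture('wrist');np.savez('wrist.npz',**w)
S=np.load('scene.npz');D=np.load('side.npz')
for n,c,(a,b,x,y) in [('scene',S,(205,150,70,75)),('side',D,(235,145,75,80)),('wrist',w,(0,0,512,384))]:
    g=green(c['color']);N,l,st,ce=cv2.connectedComponentsWithStats(g)
    for i in range(1,N):
        if st[i,4]>4:print(n,st[i],ce[i],cast(c,ce[i],170))
A=[cv2.resize(c['color'][b:b+80,a:a+80],(400,400),interpolation=3) for c,a,b in [(S,200,150),(D,233,145)]]
cv2.imwrite('pics/c1.png',np.hstack(A)[...,::-1]);cv2.imwrite('pics/w1.png',w['color'][...,::-1])
E
```

```text
scene [347  45  13  62 374] [353.02406417  76.08823529] [[-706.56871899 1162.10765261]]
scene [360  45  18  67 458] [368.34061135  78.59170306] [[-619.3542707  1243.52719431]]
scene [372  50  22  58 436] [383.01834862  85.12844037] [[-440.71391828 1255.11429422]]
scene [319 161  52  23 326] [346.16564417 167.72392638] [[613.56559413 396.43024253]]
scene [227 163  10   6  42] [231.5 165.5] [[487.20237663 -57.45508283]]
scene [278 223  24  19 214] [289.30841121 231.90654206] [[945.77637658  23.67135046]]
side [202  32  10  16  55] [206.38181818  41.41818182] [[ 1309.10795791 -2024.47615149]]
side [197  46   5   9  16] [198.9375  50.4375] [[ 1280.65072144 -1695.92053332]]
side [202  49   7   4   9] [204.77777778  50.        ] [[ 1239.79973254 -1714.28289664]]
side [295 166   5   6  27] [297.07407407 168.51851852] [[474.27471105 -55.031927  ]]
side [201 217   4   2   5] [202.4 217.4] [[724.1960763  246.01509634]]
side [193 219   6  12  23] [194.30434783 224.47826087] [[738.10843481 278.78488166]]
side [214 218   5  10  16] [216.875 221.875] [[679.79923857 259.19100299]]
side [245 306  36  78 446] [256.29147982 344.5896861 ] [[522.85595426 606.32185255]]
side [320 310  28  74 362] [337.67955801 352.02486188] [[368.72882394 601.80776977]]
wrist [ 428   18   84   97 3627] [471.59029501  66.18748277] [[661.51673518  95.06252595]]
wrist [169 251  31  33 874] [183.04462243 268.06292906] [[474.85710403 -45.63643834]]
```

View pics/c1.png

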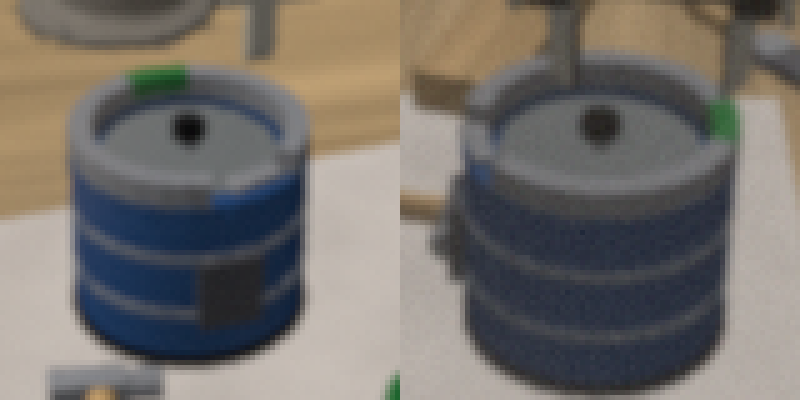

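View pics/w1.png

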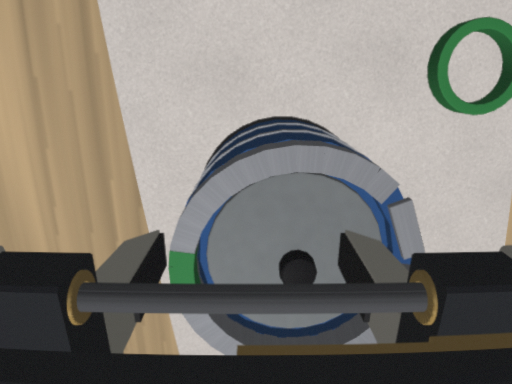

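Wrist view: green spot at (183,268), knob at (297,268), and the notch with the catch on the far side at about (403,228). The crops agree: the notch has a blue gap near scene (250,188) and side (249,174).

```bash
python3 - <<'E'
from h import *
W=np.load('wrist.npz');S=np.load('scene.npz');D=np.load('side.npz')
for n,c,k in [('scene',S,(237.6,175.2)),('side',D,(273,169.6)),('wrist',W,(297,266))]:print(n,cast(c,k,172))
# rim outer top edge points picked in wrist view, and inner
im=W['color'];P=cast(W,[(390,190),(376,203),(352,160),(300,145),(250,155),(205,190),(178,225),(170,258)],170);print(P)
o=P[[0,2,3,4,5,6,7]];A=np.c_[2*o,np.ones(len(o))];s=np.linalg.lstsq(A,(o**2).sum(1),rcond=None)[0]
c=s[:2];print('centre',c,'R',np.sqrt(s[2]+c@c))
c0=cast(W,(297,266),172)[0]
for c in (c,c0):
    for q,z in [((183,268),170),((183,252),170),((385,196),170),((390,205),164),((407,200),164),((402,228),164)]:
        v=cast(W,q,z)[0]-c;print(q,np.hypot(*v),np.degrees(np.arctan2(v[1],v[0])))
E
```

```text
scene [[573.19780923 -52.12279045]]
side [[554.42095453 -32.96632979]]
wrist [[557.62482199 -42.63592581]]
[[618.76808483  14.27213893]
 [610.1773786    4.90751034]
 [590.7670598   34.96606187]
 [556.13997392  44.77417643]
 [523.94203447  38.1983511 ]
 [493.68863691  14.32691409]
 [473.66919996 -11.31726918]
 [465.94420617 -37.37038991]]
centre [554.63555512 -44.651724  ] R 87.67951290709519
(183, 268) 79.81299515203143 -179.33075655248874
(183, 252) 79.83505932176868 171.19731427959533
(385, 196) 82.03426409396197 41.750183418077484
(390, 205) 82.15688688987069 33.881347068569646
(407, 200) 94.1089139531175 31.75565706953701
(402, 228) 84.2656310401393 19.356896381279057
(183, 268) 82.84928413532225 -177.96080914072976
(183, 252) 82.51699900827728 172.89838339614846
(385, 196) 78.46332691943364 42.105518624010934
(390, 205) 78.55145950693311 33.87619597602156
(407, 200) 90.50633872787425 31.666529453448746
(402, 228) 80.78233891802786 18.71070822441857
```

```bash
python3 -m creep '[{"hand":0,"tx":-0.022,"ty":-0.026,"tz":0,"spin":-10},{"hand":0,"tx":-0.022,"ty":-0.020,"tz":0,"spin":-10},{"hand":0,"tx":0,"ty":0,"tz":0,"spin":-10},{"hand":0,"tx":0,"ty":0,"tz":0,"spin":-10},{"hand":0,"tx":0,"ty":0,"tz":0,"spin":-10}]'
python3 -m creep '[{"hand":0,"tx":0,"ty":0,"tz":0,"spin":-10},{"hand":0,"tx":0,"ty":0,"tz":0,"spin":-10},{"hand":0,"tx":0,"ty":0,"tz":0,"spin":-10},{"hand":0,"tx":0,"ty":0,"tz":0,"spin":-10},{"hand":0,"tx":0,"ty":0,"tz":0,"spin":0}]'
python3 - <<'E'
from h import *
from plant import cams,get_obs
w=cams.capture('wrist');np.savez('wrist2.npz',**w);cv2.imwrite('pics/w2.png',w['color'][...,::-1])
N,l,st,ce=cv2.connectedComponentsWithStats(green(w['color']))
for i in range(1,N):
    if st[i,4]>50:print(st[i],ce[i],cast(w,ce[i],170))
o=get_obs();print(o['tool_pos'],o['tcp_rot'],o['joint_positions']);t=o['tool_pos'];print('tip proj',proj(w,[[t[0],t[1],t[2]-14]]))
print('cam',-w['R'].T@w['t'])
E
```

```text
time: 0.78
tool_pos: [482.9, -47.2, 240.5]
tcp_rot: [-3.141, -0.0, 2.449]
contact_force: [-0.3, 0.3, -0.9]
grip_width: 46.6
finger_force: 0.0
time: 1.4
tool_pos: [483.0, -47.1, 240.5]
tcp_rot: [3.142, -0.0, 3.14]
contact_force: [-0.7, -0.3, -0.5]
grip_width: 0.9
finger_force: 0.0
[ 195  177   81   39 2241] [236.31236055 194.81883088] [[472.6367862  -57.73234261]]
[371 326  23  28 317] [381.55835962 340.20820189] [[597.46876754  57.52432725]]
[483.03742865 -47.06535926 240.57314114] [ 3.14148613e+00 -3.03259060e-04  3.13800504e+00] [-2.55225042e-01  2.69764217e-01  1.62853637e+00  2.92110626e-05
  1.24361230e+00 -1.82244313e+00]
tip proj [[252.29624931 248.50942598]]
cam [399.12039778 -47.22063341 384.0398264 ]
```

View pics/w2.png

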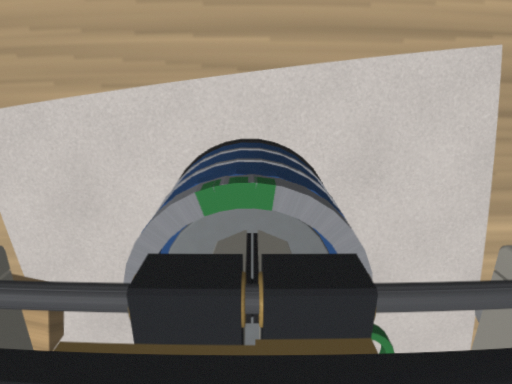

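Wrist view: the patch spans columns 195–276 and rows 178–212. The rim's outer edge runs from about (126,262) over (250,177) to (371,262), and the closed fingertips are at about (252,240).

```bash
python3 - <<'E'
from h import *
W=np.load('wrist2.npz')
g=green(W['color'])[:300]; 
ys,xs=np.nonzero(g[:215,:])
for x in (205,215,236,255,265,270):
    r=ys[xs==x];print(x,r.min(),r.max(),cast(W,[(x,r.min()),(x,r.max()+1)],170).round(1).tolist())
h=cv2.approxPolyDP(max(cv2.findContours(g,0,2)[0],key=cv2.contourArea),3,True)[:,0]
print(np.c_[h,cast(W,h,170)].round(1))
o=cast(W,[(125,265),(140,232),(158,212),(196,190),(236,180),(276,182),(330,205),(353,232),(371,265)],170);print(o.round(1))
from scipy.optimize import least_squares
for f in (95,None):
    r=least_squares(lambda p:np.hypot(*(o-p[:2]).T)-(f or p[2]),[558,-43,95],loss='soft_l1');print(r.x,r.fun.round(1))
E
```

```text
205 184 214 [[464.9, -78.6], [487.3, -79.6]]
215 181 212 [[462.9, -71.8], [485.8, -72.6]]
236 177 208 [[460.1, -57.7], [482.9, -58.1]]
255 182 208 [[463.6, -45.1], [482.9, -45.1]]
265 178 209 [[460.9, -38.5], [483.7, -38.3]]
270 179 209 [[461.6, -35.2], [483.7, -34.8]]
[[195.  192.  470.6 -85.6]
 [206.  215.  487.3 -78.9]
 [232.  208.  482.2 -60.8]
 [271.  209.  483.  -34.2]
 [275.  185.  465.8 -31.7]
 [269.  178.  460.9 -35.8]
 [257.  177.  460.2 -43.8]
 [256.  185.  465.7 -44.5]
 [248.  183.  464.3 -49.8]
 [247.  177.  460.2 -50.4]
 [234.  177.  460.1 -59.1]
 [225.  185.  465.7 -65.2]
 [219.  185.  465.7 -69.2]
 [219.  180.  462.2 -69.1]
 [206.  183.  464.2 -77.9]]
[[ 527.  -140.6]
 [ 500.3 -126.3]
 [ 485.1 -112. ]
 [ 469.2  -84.8]
 [ 462.2  -57.8]
 [ 463.7  -31.1]
 [ 480.2    6.2]
 [ 500.6   24.1]
 [ 527.4   40.1]]
[557.13375409 -50.31079948  95.        ] [ 0.1 -0.1 -0.1 -0.5  0.2  0.4  0.5 -1.6  0.2]
[556.98809141 -50.31751383  94.88378921] [ 0.2 -0.1 -0.1 -0.5  0.2  0.4  0.5 -1.5  0.3]
```

```bash
python3 -m creep '[{"hand":0,"tx":0.0116,"ty":-0.0114,"tz":0,"spin":-5.4},{"hand":0,"tx":0,"ty":0,"tz":0.024,"spin":0},{"hand":0,"tx":0,"ty":0,"tz":0.024,"spin":0},{"hand":0,"tx":0,"ty":0,"tz":0.003,"spin":0},{"hand":0,"tx":0,"ty":0,"tz":0,"spin":0}]'
python3 - <<'E'
from h import *
from plant import cams,get_obs
w=cams.capture('wrist');cv2.imwrite('pics/w3.png',w['color'][...,::-1])
o=get_obs();print(o['tool_pos'],o['contact_force'])
E
```

```text
time: 2.08
tool_pos: [471.8, -58.6, 190.2]
tcp_rot: [-3.141, 0.0, -3.049]
contact_force: [0.6, 0.2, -0.1]
grip_width: 0.1
finger_force: 0.0
[472.0527014  -58.64734315 190.52321669] [ 0.33387477 -0.81207033 -0.09093559]
```

View pics/w3.png

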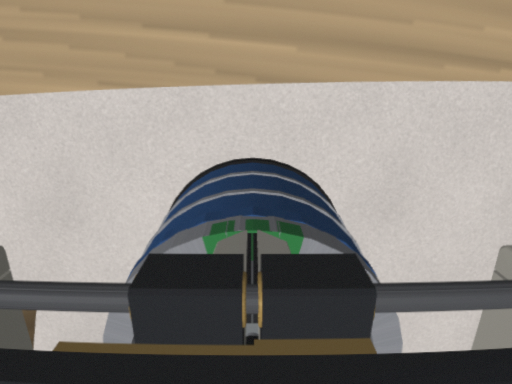

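The tips are centred on the patch (columns 203–302, tips at column 252). I'll lower gently.

```bash
python3 -m creep '[{"hand":0,"tx":0,"ty":0,"tz":0.002,"spin":0},{"hand":0,"tx":0,"ty":0,"tz":0.002,"spin":0},{"hand":0,"tx":0,"ty":0,"tz":0.001,"spin":0},{"hand":0,"tx":0,"ty":0,"tz":0.0005,"spin":0},{"hand":0,"tx":0,"ty":0,"tz":0,"spin":0}]'
```

```text
time: 2.75
tool_pos: [471.6, -58.5, 184.7]
tcp_rot: [-3.141, 0.0, -3.047]
contact_force: [-2.3, 0.6, 5.2]
grip_width: -0.1
finger_force: 2.5
```

```bash
python3 -m creep '[{"hand":0,"tx":0,"ty":0,"tz":0.0005,"spin":0},{"hand":0,"tx":0,"ty":0,"tz":0.0005,"spin":0},{"hand":0,"tx":0,"ty":0,"tz":0,"spin":0}]'
```

```text
time: 3.12
tool_pos: [471.6, -58.5, 184.6]
tcp_rot: [-3.141, 0.001, -3.047]
contact_force: [-4.7, 1.1, 12.7]
grip_width: 0.6
finger_force: 6.6
```

```bash
python3 -m creep '[{"hand":0,"tx":-0.00033,"ty":0.0075,"tz":-0.0005,"spin":5},{"hand":0,"tx":-0.00033,"ty":0.0075,"tz":0,"spin":5},{"hand":0,"tx":-0.00033,"ty":0.0075,"tz":0,"spin":5},{"hand":0,"tx":-0.00033,"ty":0.0075,"tz":0,"spin":5},{"hand":0,"tx":-0.00033,"ty":0.0075,"tz":0,"spin":5}]'
```

```text
time: 3.75
tool_pos: [476.5, -22.2, 184.2]
tcp_rot: [-3.14, 0.002, 2.797]
contact_force: [-0.7, -3.0, 4.3]
grip_width: 0.5
finger_force: 2.1
```

```bash
python3 -m creep '[{"hand":0,"tx":-0.0002,"ty":0.0075,"tz":0.0002,"spin":5},{"hand":0,"tx":-0.0002,"ty":0.0075,"tz":0,"spin":5},{"hand":0,"tx":-0.0002,"ty":0.0075,"tz":0,"spin":5},{"hand":0,"tx":-0.0003,"ty":0.0075,"tz":0,"spin":5},{"hand":0,"tx":-0.0003,"ty":0.0075,"tz":0,"spin":5}]'
```

```text
time: 4.38
tool_pos: [495.3, 9.3, 184.2]
tcp_rot: [-3.14, 0.001, 2.36]
contact_force: [-4.2, -3.4, 9.3]
grip_width: 0.3
finger_force: 4.1
```

```bash
python3 -m creep '[{"hand":0,"tx":-0.0003,"ty":0.0075,"tz":0,"spin":5},{"hand":0,"tx":-0.0003,"ty":0.0075,"tz":0,"spin":5},{"hand":0,"tx":-0.0003,"ty":0.0075,"tz":0,"spin":5},{"hand":0,"tx":-0.0003,"ty":0.0075,"tz":0,"spin":5},{"hand":0,"tx":-0.0003,"ty":0.0075,"tz":0,"spin":5}]'
```

```text
time: 5.0
tool_pos: [525.7, 30.0, 184.2]
tcp_rot: [-3.139, 0.0, 1.924]
contact_force: [-7.2, -3.5, 10.4]
grip_width: 0.5
finger_force: 5.3
```

```bash
python3 -m creep '[{"hand":0,"tx":-0.0003,"ty":0.0075,"tz":-0.0003,"spin":5},{"hand":0,"tx":-0.0003,"ty":0.0075,"tz":0,"spin":5},{"hand":0,"tx":-0.0003,"ty":0.0075,"tz":0,"spin":5},{"hand":0,"tx":-0.0003,"ty":0.0075,"tz":0,"spin":5},{"hand":0,"tx":-0.0003,"ty":0.0075,"tz":0,"spin":5}]'
```

```text
time: 5.62
tool_pos: [562.7, 36.0, 184.2]
tcp_rot: [-3.139, 0.0, 1.488]
contact_force: [-6.1, 0.5, 7.9]
grip_width: 0.1
finger_force: 3.8
```

```bash
python3 -m creep '[{"hand":0,"tx":-0.0003,"ty":0.0075,"tz":0,"spin":5},{"hand":0,"tx":-0.0003,"ty":0.0075,"tz":0,"spin":5},{"hand":0,"tx":-0.0003,"ty":0.0075,"tz":0,"spin":5},{"hand":0,"tx":-0.0003,"ty":0.0075,"tz":0,"spin":5}]'
python3 - <<'E'
from h import *
from plant import cams,get_obs
w=cams.capture('wrist');np.savez('wrist4.npz',**w);cv2.imwrite('pics/w4.png',w['color'][...,::-1])
o=get_obs();t=o['tool_pos'];print('tip proj',proj(w,[[t[0],t[1],t[2]-14]]))
E
```

```text
time: 6.12
tool_pos: [592.0, 28.9, 184.3]
tcp_rot: [-3.14, -0.0, 1.139]
contact_force: [-4.6, 1.2, 7.0]
grip_width: 0.6
finger_force: 3.3
tip proj [[252.63163846 249.311427  ]]
```

View pics/w4.png

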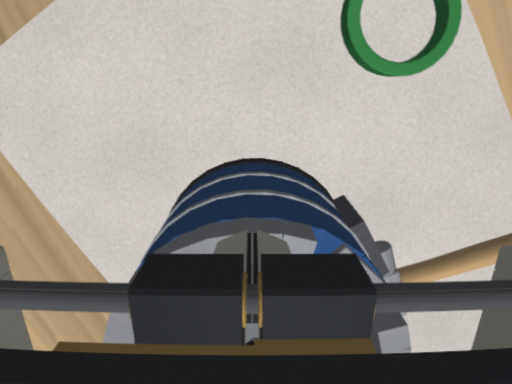

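The notch's near end shows right of the tips, around (314,228), with the blue interior extending to about (345,250).

```bash
python3 - <<'E'
from h import *
W=np.load('wrist4.npz');c=np.array([557,-50.3])
for q in [(252,219),(314,227),(318,250),(283,236)]:
    v=cast(W,q,170)[0]-c;print(q,np.hypot(*v),np.degrees(np.arctan2(v[1],v[0])))
cv2.imwrite('pics/w4c.png',cv2.resize(W['color'][200:270,200:400],(800,280),interpolation=3)[...,::-1])
E
```

```text
(252, 219) 103.78566109977254 65.70226771773396
(314, 227) 104.03605567740881 47.85885197413741
(318, 250) 92.48007143025008 43.66839965700252
(283, 236) 95.44087880132282 56.048112684069324
```

View pics/w4c.png

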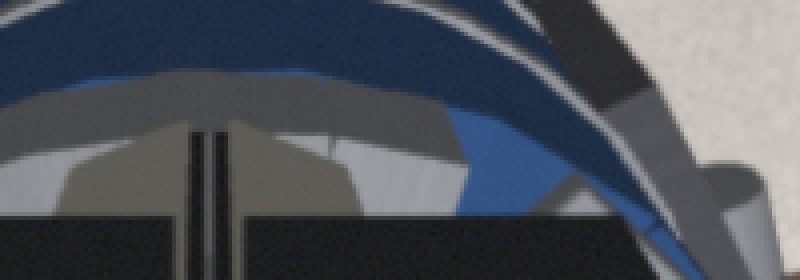

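Crop: the near end's outer top corner is at about (317,241), so the notch starts at roughly 45°. I'll continue and go slower near the drop.

```bash
python3 -m creep '[{"hand":0,"tx":-0.0005,"ty":0.0075,"tz":0,"spin":5},{"hand":0,"tx":-0.0004,"ty":0.0075,"tz":0,"spin":5},{"hand":0,"tx":-0.0004,"ty":0.0075,"tz":0,"spin":5},{"hand":0,"tx":-0.0003,"ty":0.0075,"tz":0,"spin":5}]'
python3 - <<'E'
from h import *
W=np.load('wrist4.npz');c=np.array([557,-50.3])
v=cast(W,(316.75,240.75),170)[0]-c;print(np.hypot(*v),np.degrees(np.arctan2(v[1],v[0])))
E
```

```text
time: 6.68
tool_pos: [616.8, 11.9, 184.3]
tcp_rot: [-3.14, -0.001, 0.79]
contact_force: [-3.4, 3.2, 5.2]
grip_width: 0.5
finger_force: 2.5
97.19804361004624 45.39671927519588
```

```bash
python3 -m creep '[{"hand":0,"tx":-0.0001,"ty":0.0030,"tz":0,"spin":2},{"hand":0,"tx":-0.0001,"ty":0.003,"tz":0,"spin":2},{"hand":0,"tx":-0.0001,"ty":0.003,"tz":0,"spin":2}]'
python3 -m creep '[{"hand":0,"tx":-0.0001,"ty":0.0030,"tz":0,"spin":2},{"hand":0,"tx":-0.0001,"ty":0.003,"tz":0,"spin":2},{"hand":0,"tx":-0.0001,"ty":0.003,"tz":0,"spin":2}]'
```

```text
time: 7.05
tool_pos: [623.1, 4.1, 183.5]
tcp_rot: [3.141, 0.0, 0.686]
contact_force: [-0.0, -0.4, 1.0]
grip_width: 0.2
finger_force: 0.0
time: 7.42
tool_pos: [628.4, -3.2, 183.7]
tcp_rot: [3.142, 0.0, 0.581]
contact_force: [0.2, 0.1, 0.7]
grip_width: 0.5
finger_force: 0.0
```

Contact dropped off at about 40° round, so the notch is found by touch and matches the visual edge at 45.4°. Now to its middle, about 21.4°.

```bash
python3 -m creep '[{"hand":0,"tx":-0.0001,"ty":0.006,"tz":0,"spin":4},{"hand":0,"tx":-0.0001,"ty":0.006,"tz":0,"spin":4},{"hand":0,"tx":-0.0001,"ty":0.006,"tz":0,"spin":4},{"hand":0,"tx":0,"ty":0,"tz":0.003,"spin":0},{"hand":0,"tx":0,"ty":0,"tz":0,"spin":0}]'
python3 -m creep '[{"hand":0,"tx":0,"ty":0,"tz":0.001,"spin":0},{"hand":0,"tx":0,"ty":0,"tz":0.001,"spin":0},{"hand":0,"tx":0,"ty":0,"tz":0.001,"spin":0},{"hand":0,"tx":0,"ty":0,"tz":0.0,"spin":0}]'
```

```text
time: 8.05
tool_pos: [636.5, -18.6, 180.4]
tcp_rot: [-3.141, 0.001, 0.374]
contact_force: [-0.0, -0.3, 0.1]
grip_width: 0.3
finger_force: 0.0
time: 8.55
tool_pos: [636.8, -18.6, 178.3]
tcp_rot: [3.141, -0.0, 0.374]
contact_force: [-1.0, 0.9, 2.5]
grip_width: 0.1
finger_force: 1.7
```

Contact on the catch came 6 mm below the rim, as expected. Pressing slowly.

```bash
python3 -m creep '[{"hand":0,"tx":0,"ty":0,"tz":0.001,"spin":0},{"hand":0,"tx":0,"ty":0,"tz":0.001,"spin":0},{"hand":0,"tx":0,"ty":0,"tz":0.001,"spin":0},{"hand":0,"tx":0,"ty":0,"tz":0.001,"spin":0},{"hand":0,"tx":0,"ty":0,"tz":0.001,"spin":0}]'
python3 -m creep '[{"hand":0,"tx":0,"ty":0,"tz":0.001,"spin":0},{"hand":0,"tx":0,"ty":0,"tz":0.001,"spin":0},{"hand":0,"tx":0,"ty":0,"tz":0.001,"spin":0},{"hand":0,"tx":0,"ty":0,"tz":0.001,"spin":0},{"hand":0,"tx":0,"ty":0,"tz":0.0,"spin":0}]'
```

```text
time: 9.18
tool_pos: [636.8, -18.6, 173.6]
tcp_rot: [3.141, -0.001, 0.374]
contact_force: [-2.3, 1.5, 6.6]
grip_width: 0.5
finger_force: 3.0
time: 9.8
tool_pos: [636.8, -18.6, 169.4]
tcp_rot: [3.141, -0.001, 0.374]
contact_force: [-2.7, 0.5, 6.3]
grip_width: 0.5
finger_force: 2.6
```

```bash
python3 -m creep '[{"hand":0,"tx":0,"ty":0,"tz":0.001,"spin":0},{"hand":0,"tx":0,"ty":0,"tz":0.001,"spin":0},{"hand":0,"tx":0,"ty":0,"tz":0.0,"spin":0}]'
```

```text
time: 10.18
tool_pos: [636.9, -18.6, 169.1]
tcp_rot: [3.141, -0.002, 0.374]
contact_force: [-4.9, 1.8, 13.6]
grip_width: 0.6
finger_force: 6.7
```

It's against its stop at 15 mm. I'll press slightly more to be sure, then lift away.

```bash
python3 -m creep '[{"hand":0,"tx":0,"ty":0,"tz":0.0007,"spin":0},{"hand":0,"tx":0,"ty":0,"tz":0.0,"spin":0}]'
python3 -m creep '[{"hand":0,"tx":0,"ty":0,"tz":-0.003,"spin":0},{"hand":0,"tx":0,"ty":0,"tz":-0.01,"spin":0},{"hand":0,"tx":0,"ty":0,"tz":-0.03,"spin":0},{"hand":0,"tx":0,"ty":0,"tz":-0.05,"spin":0},{"hand":0,"tx":0,"ty":0,"tz":-0.04,"spin":0}]'
python3 -m creep '[{"hand":0,"tx":0.05,"ty":0,"tz":0,"spin":0},{"hand":0,"tx":0.05,"ty":0,"tz":0,"spin":0},{"hand":0,"tx":0,"ty":0,"tz":0,"spin":0},{"hand":0,"tx":0,"ty":0,"tz":0,"spin":0}]'
python3 - <<'E'
from h import *
from plant import cams
w=cams.capture('wrist');s=cams.capture('scene');D=cams.capture('side')
A=[cv2.resize(c['color'][b:b+80,a:a+80],(400,400),interpolation=3) for c,a,b in [(s,200,150),(D,233,145)]]
cv2.imwrite('pics/c5.png',np.hstack(A)[...,::-1])
E
```

```text
time: 10.42
tool_pos: [636.9, -18.6, 169.1]
tcp_rot: [3.14, -0.002, 0.374]
contact_force: [-7.0, 1.1, 16.7]
grip_width: 0.0
finger_force: 8.4
time: 11.05
tool_pos: [637.0, -18.8, 301.2]
tcp_rot: [3.141, -0.001, 0.373]
contact_force: [1.4, 0.4, -0.1]
grip_width: 0.5
finger_force: 0.0
time: 11.55
tool_pos: [729.5, 17.5, 298.4]
tcp_rot: [-3.141, 0.002, 0.374]
contact_force: [-0.2, 0.0, 0.6]
grip_width: 0.4
finger_force: 0.0
```

View pics/c5.png

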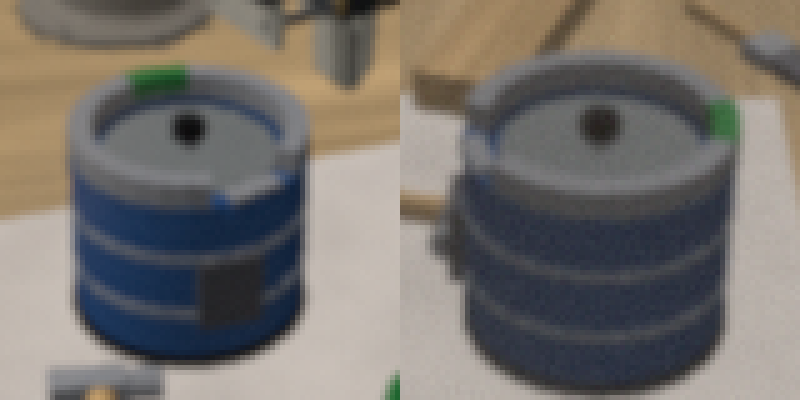

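The catch now sits visibly lower in the notch (crop about (250,188)). The lid and knob haven't moved, and the arm is clear.

```bash
python3 -c "
from plant import close_job
print(close_job())"
```

```text
the job is handed in; nothing more can be done
None
```

The pot is unlocked and the job is handed in: the fingertips went from the green spot along the rim to the notch and pressed the catch down about 9 mm to its stop. The arm came clear at about 12 s, and the last pictures show the lid unmoved.

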